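# Push the bearing out of a demonstration pulley wheel

### The job

One of the two aluminium pulley wheels still has its ball bearing in the recess: set that wheel, bearing side up, over the upright push-out stud and feel the stud into the access hole in its underside without forcing it, then push the wheel down with moderate force until it sits flat on the steel plate and the bearing stands up out of the recess. Leave the wheel sitting there, lift the bearing off and set it down flat in the grey parts tray without dropping it. Leave everything else on the table where it is.

Things in the scene. Friction and masses are not known exactly. Their poses are not given: they have to be found in the camera images.
- wheel: aluminium pulley wheel with a shallow belt groove, 60 mm diameter, 34 mm high, about 0.25 kg, lying flat with its recess up. Origin: centre of its underside, z up along its axis. In its top a round recess 31 mm wide, 16 mm deep, that holds the bearing; in its underside a 17 mm access hole on the axis, through the 18 mm thick web into the recess
- seat (a point): point on the wheel's axis at the bottom of its recess, 18 mm above its underside, where the bearing sits. A spring strip round the lowest 8 to 9 mm of the recess grips the bearing: pushing it up from below takes about 6 to 16 N, and it comes loose after 9 mm
- bearing: sealed ball bearing, 30 mm diameter, 14 mm high, 10 mm bore, 45 g, steel rings with a dark seal between. Origin: centre of its underside, z up. Starts fully home in the wheel's recess, its top 2 mm below the wheel's rim, so that it cannot be gripped from above
- stand: push-out stand fixed to the table: steel plate 130 x 90 x 12 mm with a slot along its middle and one upright steel stud in it. Origin: centre of the plate's underside, x along the plate's length, z up. Wheel and bearing must not be pressed on the stud or plate with more than 35 N. With the wheel down on the plate the stud has lifted the bearing by 12 mm
- slot (a point): middle of the slot, on the plate's top, x along the slot. The stud (15 mm diameter, 30 mm high above the plate, 12 mm flat tip with 1.5 mm chamfer) is clamped somewhere in the slot: up to 14 mm from this point along x, either way, and on the middle line in y. This pose does not tell where: look for it or feel for it
- tray: shallow grey parts tray, fixed, 120 x 90 mm outside, walls 14 mm high and 3 mm thick, floor 3 mm thick, empty. Origin: centre of its underside, x along its length
- empty_wheel: a second, equal pulley wheel whose recess is already empty; leave it alone. Origin: centre of its underside
- nut_a: large steel hexagon nut, 40 mm across corners, 18 mm high, lying flat; leave alone. Origin: centre of its underside
- nut_b: a second such nut; leave alone. Origin: centre of its underside
- glass: drinking glass, 72 mm wide, 85 mm high; leave alone. Origin: centre of its underside
- mug: white mug, 76 mm wide, 85 mm high; leave alone. Origin: centre of its underside
- screwdriver: screwdriver with dark handle, 200 mm long, lying; leave alone. Origin: below its middle
- spanner: flat steel spanner, 180 mm long, lying; leave alone. Origin: below its middle
- weight: brass weight with a knob, 42 mm diameter, 57 mm high; leave alone. Origin: centre of its underside

How it is judged:
By the outcome, as a careful person would: the job done as asked, in the order asked, and still so for the second after the job is handed in, with the robot touching nothing.
It also fails if it takes over 72 s, if anything falls off the work surface, if the arm or the gripper's body presses on something with over 40 N, if the wrist force passes 120 N, or if a joint passes its speed limit or range.

### The arm

A 6-joint arm with a two-finger parallel gripper is mounted at the origin on the work surface. World frame = base frame: x ahead of the robot, y to its left, z up, the work surface at z = 0. Lengths are in m, angles in rad, forces in N, time in s.
With the tool pointing down it reaches from about 0.35 to 0.775 m from the base axis. Payload 5.5 kg.
Tool frame: the origin (TCP) lies on the centre line of the jaws, within the pads' length; the fingertips stand 11 mm ahead of it and the grasp point (between the pads) lies 8 mm behind it (env.nose_length is the distance from the TCP to the fingertips, in m); x points along the fingers, z is the direction in which the jaws open and shut, and the axes are right-handed (so a half turn about x gives the same grasp; the last joint's range is limited). The gripper opens to 85 mm and grips with 20 to 120 N. Pads are 22 mm wide; open, the fingers measure 114 mm over their backs; the gripper's body (76 mm by 85 mm) begins 54 mm behind the grasp point. The pads swing forward as they close: fully open they stand 13 mm farther back than shut.
Start: joints at [-1.343, 0.313, 0.046, 1.304, 0, 1.431], TCP at [0.207, -0.537, 0.242] pointing down, gripper open.
Joint ranges: [-2.76, 2.76], [-0.86, 1.69], [-1.03, 1.26], [-2.2, 2.34], [-1.47, 1.5], [-3.14, 3.14]. Speed limits (rad/s): [2.57, 2.57, 3.14, 3.14, 3.14, 3.14].

### API

Orientations are given as a unit quaternion [w, x, y, z].
In Python, from workcell import env gives the robot as it stands. The module is installed in compiled form; this text tells all that it offers.
- The arm moves only by the tool step_arm, never from a script. Its argument "moves" is a list that holds one entry, the list of rows, each a list of 7 numbers: the turn, a rotation vector about the tool's x, y, z in rad, then the shift along the tool's x, y, z in m, then the opening, from 0 (shut) to 1 (fully open). In form: [[[rx, ry, rz, tx, ty, tz, grip], ...]]. A call has 1 to 12 rows; each row is the pose to reach, as a shift and turn from the pose measured when the call began, along the tool's axes at that moment; what a row does not reach only later rows make up. A row lasts 1/10 s, in which the tool goes at most 50 mm and 8.59 degrees, less where a joint would pass 70% of its speed; a pose out of reach is approached as far as the arm can. A call with a gripper value outside its range is refused whole. The fingers move at their own pace and stop on an object; "force" is the grip in N (left out, the last holds). Time passes only in rows, so rows that repeat a pose let the fingers close. It gives the time, the measured TCP pose, the force and the opening at its end, in the units of the state.
- env.get_state(): the state, without advancing time (a new reading comes with each control period).
- env.read_camera(name): name is "side" or "top"; returns (picture, depth): 420x560x3 uint8, red, green, blue; 420x560 float32, m along the optical axis (not along the pixel's ray), 0 where there is no reading.
- env.get_calibration(name): a dict with "mtx" (3x3 intrinsics, pixels), "camera_from_world" (4x4, takes a point from world to camera coordinates). Camera axes: x right, y down, z forward; pixel columns grow to the right and rows downward; lengths in m; the calibration is good to about 2 mm. A picture is of the moment at which its call begins. get_calibration takes no time and is no camera call.
- env.hand_in(): hands the job in, once; it reports no verdict.
Trained networks look in the newest picture that a camera, given by its name, has taken for a name from the list of things; names that differ only in an ending like _2 or _b are one class to them, and where a whole thing is asked for, a point or a joint stands for the part that bears it (a point fixed in the world has none). Each returns a list of dicts, best first, with "confidence" (0 to 1); they miss things now and then, are a little off and sometimes report something else, mostly with a low value. They report only what shows in the picture. A call takes as long as a camera call.
- env.boxes_of(camera, thing): "uv" ([column, row] in pixels, amid what is visible of it).
- env.silhouettes(camera, thing): "mask" (420x560 bool, what is visible of it) and "uv" ([column, row] in pixels, amid what is visible of it).
The state is a dict: "clock": time; "joint_pos": joint angles; "qvel": joint speeds; "tau": joint torques, N m; "tcp_pos": TCP position; "orientation": TCP orientation; "wrist_force": force on the tool from outside, world axes, zero at the start; "ft_torque": the same for the moment, N m; "finger_gap": finger opening in m.
Only numpy, scipy, OpenCV 4.12 (cv2) and the standard library are available. Lean on these libraries where they do the work, as an engineer would, in place of code of your own. Each camera call takes 0.05 s, during which the arm holds its last target.

## Working session

There is one attempt and no reset: what is moved stays moved. The work goes in short steps, Python scripts to look and compute and a tool call to move; the robot and the scene stay as the last step left them, time stands still between calls to the robot, and variables do not carry over. Pictures are saved under pics/ and viewed, and the job is handed in when it is done.

Besides the shell and the picture viewer there is one more tool, called as name([rows], argument=value, ...), one row to a line, values as JSON. step_arm: Moves the arm, as the interface text tells. Its arguments: {"type":"object","properties":{"moves":{"type":"array","items":{"type":"array","items":{"type":"array","items":{"type":"number"}}}},"force":{"type":"number"}},"required":["moves"]}

```bash
mkdir -p pics; cat > h.py <<'E'
import numpy as np,cv2
from workcell import env
def save(img,name): cv2.imwrite('pics/'+name,cv2.cvtColor(img,cv2.COLOR_RGB2BGR))
def cloud(cam,depth):
    c=env.get_calibration(cam);K=c['mtx'];T=np.linalg.inv(c['camera_from_world'])
    v,u=np.mgrid[0:420,0:560]
    p=np.stack([(u-K[0,2])/K[0,0]*depth,(v-K[1,2])/K[1,1]*depth,depth],-1)
    w=p@T[:3,:3].T+T[:3,3]
    w[depth<=0]=np.nan
    return w
E
python3 - <<'E'
from h import *
for c in ['top','side']:
    im,d=env.read_camera(c); save(im,c+'0.png'); np.savez(c+'0.npz',im=im,d=d)
    k=env.get_calibration(c); print(c,k['mtx'].round(1).tolist(),np.linalg.inv(k['camera_from_world']).round(3).tolist())
s=env.get_state(); print(s); print(env.nose_length)
E
```

```text
top [[398.3, 0.0, 283.8], [0.0, 398.3, 213.6], [0.0, 0.0, 1.0]] [[0.013, -0.98, 0.196, 0.389], [-1.0, -0.014, -0.005, -0.009], [0.008, -0.196, -0.98, 1.139], [0.0, 0.0, 0.0, 1.0]]
side [[490.7, 0.0, 277.6], [0.0, 490.7, 211.7], [0.0, 0.0, 1.0]] [[-0.97, -0.143, 0.195, 0.356], [-0.242, 0.605, -0.758, 0.954], [-0.009, -0.783, -0.622, 0.835], [0.0, 0.0, 0.0, 1.0]]
{'clock': 0.1, 'joint_pos': array([-1.34256698e+00,  3.13934262e-01,  4.51465057e-02,  1.30355703e+00,
       -1.16575461e-05,  1.43120997e+00]), 'qvel': array([ 2.59693273e-03, -1.80343955e-03,  3.09047545e-03, -3.23896382e-04,
       -6.38620340e-06, -3.52252986e-04]), 'tau': array([ 1.75563633e-03, -4.81727135e+01,  2.99242473e+01,  1.28088307e-02,
       -1.45565773e-04,  2.13517438e-06]), 'tcp_pos': array([ 0.20666266, -0.53615596,  0.24151494]), 'orientation': array([ 0.58259789,  0.40049825,  0.58341123, -0.39976516]), 'wrist_force': array([-0.01575302, -0.66678642, -0.69964083]), 'ft_torque': array([ 0.00877667,  0.00942117, -0.0185285 ]), 'finger_gap': 0.08536773946760115}
0.011
```

View pics/top0.png

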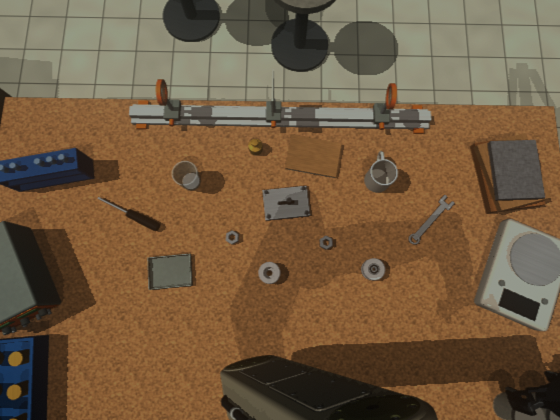

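View pics/side0.png

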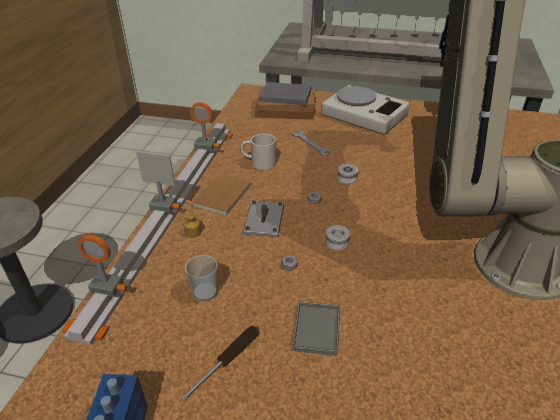

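```bash
python3 - <<'E'
from h import *
for c in ['top','side']:
    W=cloud(c,np.load(c+'0.npz')['d'])
    for t in ['wheel','bearing','stand','tray','empty_wheel','glass']:
        for r in env.silhouettes(c,t)[:3]:
            m=r['mask']; P=W[m]; P=P[~np.isnan(P[:,0])]
            print(c,t,round(r['confidence'],2),np.round(r['uv']),m.sum(), np.median(P,0).round(4) if len(P) else None, np.percentile(P[:,2],[5,95]).round(3) if len(P) else None)
E
```

```text
top wheel 0.6 [370. 274.] 315 [ 0.4572 -0.2592  0.0332] [0.009 0.037]
top stand 0.97 [288. 205.] 1368 [ 0.645  -0.0206  0.0124] [0.008 0.018]
top tray 0.64 [169. 266.] 1434 [0.4461 0.3056 0.0038] [0.    0.015]
top empty_wheel 0.65 [264. 269.] 334 [0.4455 0.0258 0.0332] [0.015 0.037]
top glass 0.77 [183. 176.] 652 [0.7182 0.2678 0.049 ] [0.004 0.087]
top glass 0.5 [285. 205.] 1316 [ 0.6457 -0.0211  0.0125] [0.009 0.018]
side bearing 0.6 [233. 350.] 722 [0.5894 0.4027 0.0217] [0.012 0.027]
side stand 0.74 [265. 219.] 1089 [ 0.642  -0.0102  0.0135] [0.008 0.021]
side tray 0.82 [313. 328.] 2230 [0.4432 0.3032 0.0043] [0.001 0.015]
side empty_wheel 0.65 [335. 237.] 513 [0.4423 0.0357 0.0303] [0.006 0.037]
side empty_wheel 0.64 [347. 168.] 39 [ 0.4556 -0.2686  0.0327] [0.03  0.036]
side glass 0.59 [205. 278.] 1227 [0.7052 0.2698 0.0591] [0.013 0.086]
side glass 0.49 [348. 168.] 25 [ 0.4556 -0.2694  0.0326] [0.03  0.035]
```

```bash
python3 - <<'E'
from h import *
def crop(c,u,v,s=26):
    im=np.load(c+'0.npz')['im']; return cv2.resize(im[v-s:v+s,u-s:u+s],(260,260),interpolation=cv2.INTER_CUBIC)
a=np.hstack([crop('top',374,270),crop('top',270,273),crop('top',288,204)])
b=np.hstack([crop('side',348,173),crop('side',338,237),crop('side',264,217)])
save(np.vstack([a,b]),'crops.png')
for c in ['top','side']:
    d=np.load(c+'0.npz')['d'];W=cloud(c,d).reshape(-1,3)
    W=W[~np.isnan(W[:,0])]
    for n,x,y in [('A',.457,-.262),('B',.4455,.03)]:
        P=W[np.hypot(W[:,0]-x,W[:,1]-y)<.045]
        t=P[(P[:,2]>.031)&(P[:,2]<.040)]
        (cx,cy),r=cv2.minEnclosingCircle(t[:,:2].astype(np.float32))
        q=P[np.hypot(P[:,0]-cx,P[:,1]-cy)<.014]
        print(c,n,cx,cy,r,t[:,2].mean(),'mid',np.percentile(t[:,:2],[2,98],axis=0).mean(0),'inside z',np.percentile(q[:,2],[5,25,50,75,95]).round(4))
    P=W[(abs(W[:,0]-.645)<.06)&(abs(W[:,1]+.02)<.08)]
    t=P[P[:,2]>.03]; print(c,'stud',len(t),t.mean(0) if len(t) else '',t.max(0) if len(t) else '')
    t=t[t[:,2]>.037]; print(t.round(4).tolist()[:40])
    t=P[(P[:,2]>.009)&(P[:,2]<.016)]
    print('plate',cv2.minAreaRect(t[:,:2].astype(np.float32)),t.mean(0))
E
```

```text
top A 0.45882317423820496 -0.2644186019897461 0.029885198920965195 0.0338324524500003 mid [ 0.45927647 -0.26406114] inside z [0.0011 0.0293 0.0312 0.0325 0.0345]
top B 0.44500789046287537 0.024983864277601242 0.0298868827521801 0.034454997243192016 mid [0.44577352 0.02492328] inside z [-0.0027  0.0006  0.0169  0.0189  0.021 ]
top stud 28 [ 0.64837111 -0.02736123  0.0412118 ] [ 0.65666704 -0.0205463   0.04733361]
[[0.6564, -0.0261, 0.0425], [0.6567, -0.029, 0.0414], [0.6522, -0.0233, 0.0473], [0.6538, -0.0262, 0.0412], [0.6532, -0.029, 0.0437], [0.6536, -0.0318, 0.0421], [0.6504, -0.0205, 0.0427], [0.6499, -0.0233, 0.0451], [0.6504, -0.0262, 0.0433], [0.6507, -0.029, 0.0418], [0.6511, -0.0319, 0.0406], [0.6501, -0.0346, 0.0448], [0.6486, -0.0206, 0.0381], [0.6479, -0.0234, 0.0412], [0.6476, -0.0262, 0.0425], [0.6484, -0.0291, 0.0394], [0.6473, -0.0319, 0.0442], [0.648, -0.0347, 0.0414], [0.645, -0.0235, 0.0412], [0.645, -0.0263, 0.0415], [0.644, -0.029, 0.0457], [0.6458, -0.032, 0.0385], [0.6429, -0.0235, 0.0379], [0.6416, -0.0263, 0.0437], [0.6421, -0.0291, 0.0415]]
plate ((0.6482321
[... 639 characters left out ...]
.0335, 0.0407], [0.6474, -0.0342, 0.0406], [0.6432, -0.0296, 0.0449], [0.6418, -0.0341, 0.0417], [0.6532, -0.0259, 0.0425], [0.6497, -0.0234, 0.045], [0.6484, -0.0281, 0.0417], [0.6445, -0.0243, 0.0452], [0.6426, -0.0269, 0.0436], [0.6403, -0.0286, 0.0428], [0.6534, -0.0261, 0.039], [0.6497, -0.023, 0.042], [0.6464, -0.0209, 0.0442], [0.6426, -0.0174, 0.0475], [0.6416, -0.0233, 0.0433], [0.64, -0.0273, 0.0405], [0.6496, -0.0222, 0.0393], [0.6467, -0.0216, 0.0402], [0.6443, -0.0229, 0.0397], [0.6392, -0.0242, 0.0396], [0.6441, -0.0218, 0.0372]]
plate ((0.6460309624671936, -0.021514229476451874), (0.09050039201974869, 0.13514243066310883), 7.0559401512146) [ 0.64426646 -0.01416138  0.01312364]
```

View pics/crops.png

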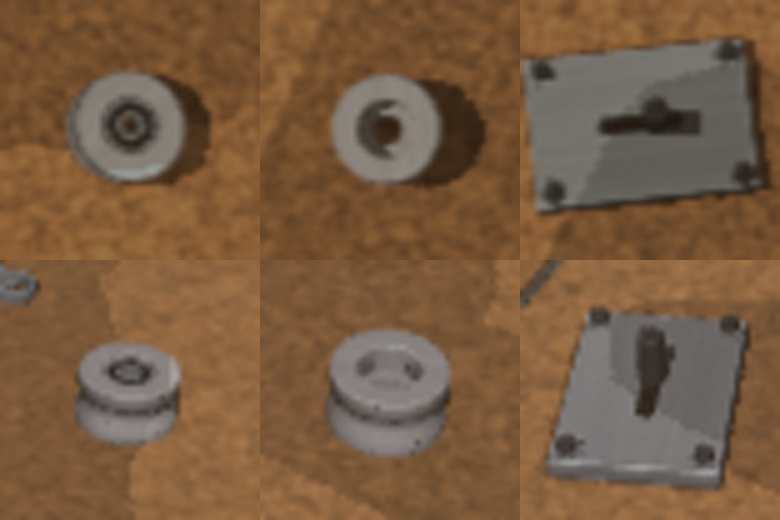

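```bash
cat >> h.py <<'E'
from scipy.spatial.transform import Rotation as R
def state():
    s=env.get_state(); q=s['orientation']; r=R.from_quat([q[1],q[2],q[3],q[0]]); return s,r
def plan(pos,jaw_deg):
    """jaw_deg: world angle of the jaw axis (tool z), tool x down"""
    s,r=state()
    best=None
    for a in (jaw_deg,jaw_deg+180):
        z=np.array([np.cos(np.radians(a)),np.sin(np.radians(a)),0]);x=np.array([0,0,-1.]);y=np.cross(z,x)
        g=R.from_matrix(np.stack([x,y,z],1)); v=(r.inv()*g).as_rotvec()
        if best is None or np.linalg.norm(v)<np.linalg.norm(best):best=v
    t=r.inv().apply(np.array(pos)-s['tcp_pos'])
    print('clock',round(s['clock'],2),'tcp',s['tcp_pos'].round(4),'rot',best.round(4),'shift',t.round(4),'q6',s['joint_pos'][5].round(2),'F',s['wrist_force'].round(2),'gap',round(s['finger_gap'],4))
    return best,t
E
python3 - <<'E'
from h import *
s,r=state(); print(r.as_matrix().round(3))
z=r.as_matrix()[:,2];print(np.degrees(np.arctan2(z[1],z[0])))
plan([.458,-.264,.15],-30)
plan([.458,-.264,.15],60)
plan([.458,-.264,.15],7)
E
```

```text
[[ 0.     0.933  0.36 ]
 [-0.     0.36  -0.933]
 [-1.    -0.     0.   ]]
-68.92836207509045
clock 0.7 tcp [ 0.2067 -0.5366  0.2423] rot [-6.794e-01  1.000e-04  1.000e-04] shift [ 0.0923  0.3325 -0.1641] q6 1.43 F [-0.68  0.27 -0.58] gap 0.0857
clock 0.7 tcp [ 0.2067 -0.5366  0.2423] rot [ 8.914e-01  2.000e-04 -1.000e-04] shift [ 0.0923  0.3325 -0.1641] q6 1.43 F [-0.68  0.27 -0.58] gap 0.0857
clock 0.7 tcp [ 0.2067 -0.5366  0.2423] rot [-1.3252e+00  1.0000e-04  1.0000e-04] shift [ 0.0923  0.3325 -0.1641] q6 1.43 F [-0.68  0.27 -0.58] gap 0.0857
```

step_arm([
  [[-0.15,0,0,0.01,0.04,-0.018,1],[-0.3,0,0,0.02,0.08,-0.036,1],[-0.45,0,0,0.03,0.12,-0.055,1],[-0.6,0,0,0.04,0.16,-0.075,1],[-0.75,0,0,0.05,0.2,-0.095,1],[-0.9,0,0,0.06,0.24,-0.12,1],[-1.05,0,0,0.08,0.28,-0.14,1],[-1.2,0,0,0.09,0.31,-0.155,1],[-1.325,0,0,0.0923,0.3325,-0.164,1],[-1.325,0,0,0.0923,0.3325,-0.164,1],[-1.325,0,0,0.0923,0.3325,-0.164,1]],
])

```text
clock: 1.8
tcp_pos: [0.4583, -0.2638, 0.1501]
orientation: [0.706, -0.043, 0.706, 0.043]
wrist_force: [-0.1, -0.6, 0.0]
finger_gap: 0.0855
```

```bash
python3 - <<'E'
from h import *
plan([.458,-.264,.018],7)
for c in ['top','side']:
    im,d=env.read_camera(c); save(im,c+'1.png'); np.savez(c+'1.npz',im=im,d=d)
E
```

```text
clock 1.8 tcp [ 0.4583 -0.2638  0.1501] rot [-0.0003 -0.0002  0.0005] shift [ 1.321e-01 -1.000e-04 -3.000e-04] q6 0.78 F [-0.11 -0.64  0.03] gap 0.0855
```

View pics/side1.png

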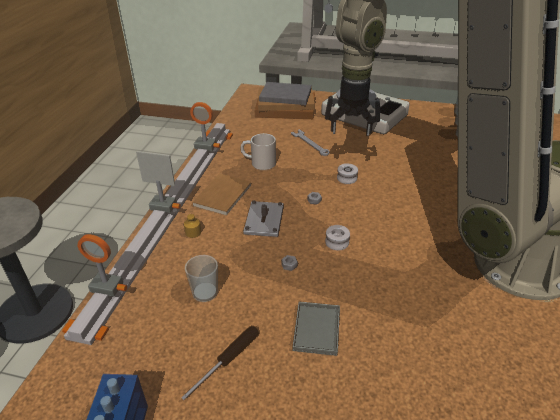

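View pics/top1.png

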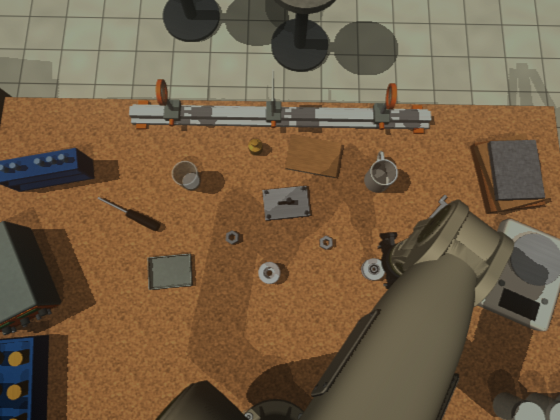

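step_arm([
  [[0,0,0,0.03,0,0,1],[0,0,0,0.07,0,0,1],[0,0,0,0.1,0,0,1],[0,0,0,0.12,0,0,1],[0,0,0,0.132,0,0,1],[0,0,0,0.132,0,0,1]],
])

```text
clock: 2.5
tcp_pos: [0.4564, -0.265, 0.0171]
orientation: [0.705, -0.041, 0.707, 0.042]
wrist_force: [0.0, -0.8, -0.4]
finger_gap: 0.0855
```

step_arm([
  [[0,0,0,0,0,0,0.8],[0,0,0,0,0,0,0.7],[0,0,0,0,0,0,0.65],[0,0,0,0,0,0,0.5],[0,0,0,0,0,0,0.5],[0,0,0,0,0,0,0.5],[0,0,0,0,0,0,0.5]],
], force=40)

```text
clock: 3.2
tcp_pos: [0.457, -0.2659, 0.0187]
orientation: [0.706, -0.042, 0.706, 0.041]
wrist_force: [-2.6, -1.0, 5.7]
finger_gap: 0.0583
```

```bash
python3 - <<'E'
from h import *
plan([.458,-.264,.15],7)
im,d=env.read_camera('side'); save(cv2.resize(im[80:220,270:430],(800,700))[:600],'s2.png')
E
```

```text
clock 3.2 tcp [ 0.457  -0.2659  0.0187] rot [-0.0046 -0.0006  0.0015] shift [-0.1313  0.0016  0.0011] q6 0.78 F [-2.61 -1.04  5.74] gap 0.0583
```

View pics/s2.png

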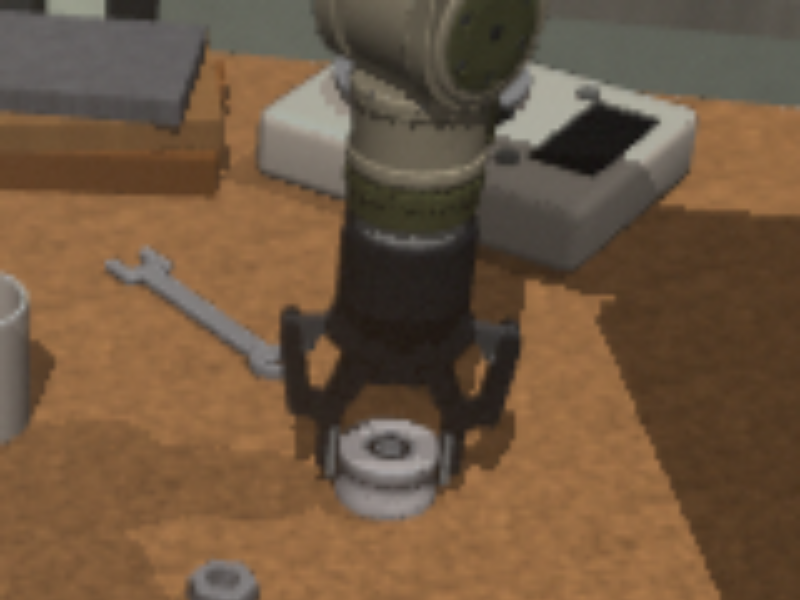

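step_arm([
  [[0,0,0,0,0,0,0.45],[0,0,0,0,0,0,0.45],[0,0,0,-0.02,0,0,0.45],[0,0,0,-0.05,0,0,0.45],[0,0,0,-0.08,0,0,0.45],[0,0,0,-0.1,0,0,0.45],[0,0,0,-0.1,0,0,0.45]],
], force=80)

```text
clock: 3.95
tcp_pos: [0.4588, -0.2669, 0.1213]
orientation: [0.707, -0.043, 0.705, 0.04]
wrist_force: [0.3, 0.4, -2.3]
finger_gap: 0.0572
```

```bash
python3 - <<'E'
from h import *
plan([.647,-.0294,.10],7)
E
```

```text
clock 3.95 tcp [ 0.4588 -0.2669  0.1213] rot [-0.0044  0.0033  0.0052] shift [0.0209 0.2139 0.2148] q6 0.78 F [ 0.3   0.41 -2.31] gap 0.0572
```

step_arm([
  [[0,0,0,0,0.025,0.025,0.45],[0,0,0,0,0.055,0.055,0.45],[0,0,0,0,0.085,0.085,0.45],[0,0,0,0,0.115,0.115,0.45],[0,0,0,0,0.145,0.145,0.45],[0,0,0,0,0.175,0.175,0.45],[0,0,0,0.01,0.2,0.2,0.45],[0,0,0,0.02,0.21,0.211,0.45],[-0.004,0.003,0.005,0.021,0.214,0.215,0.45],[-0.004,0.003,0.005,0.021,0.214,0.215,0.45],[-0.004,0.003,0.005,0.021,0.214,0.215,0.45]],
])

```text
clock: 5.05
tcp_pos: [0.6464, -0.0304, 0.0996]
orientation: [0.705, -0.043, 0.706, 0.042]
wrist_force: [0.9, 0.3, -2.2]
finger_gap: 0.0573
```

```bash
python3 - <<'E'
from h import *
plan([.647,-.0294,.10],7)
for c,v,u in [('side',110,180),('top',120,210)]:
    im,d=env.read_camera(c); save(cv2.resize(im[v:v+140,u:u+160],(640,560),interpolation=cv2.INTER_CUBIC),c+'3.png'); np.savez(c+'3.npz',im=im,d=d)
E
```

```text
clock 5.05 tcp [ 0.6464 -0.0304  0.0996] rot [-0.0018 -0.001   0.0003] shift [-0.0004  0.0009  0.0007] q6 1.28 F [ 0.9   0.35 -2.19] gap 0.0573
```

View pics/side3.png

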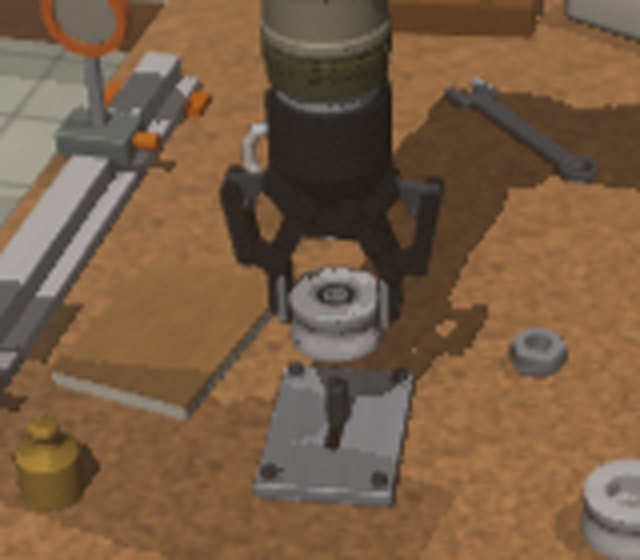

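View pics/top3.png

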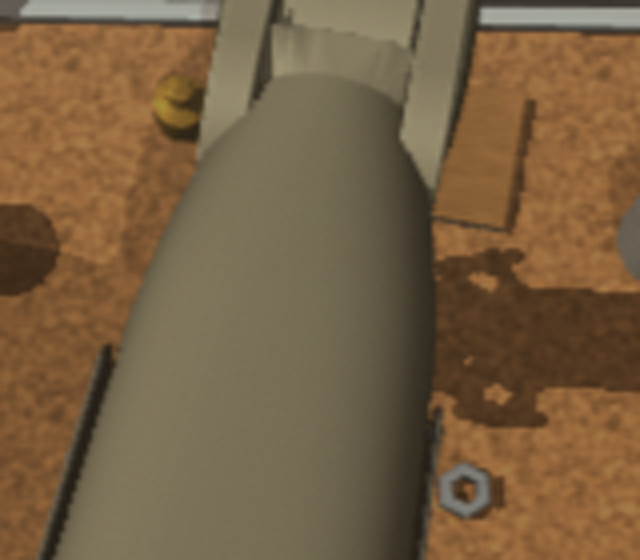

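```bash
cat >> h.py <<'E'
def proj(c,P):
    k=env.get_calibration(c);T=k['camera_from_world'];p=np.asarray(P)@T[:3,:3].T+T[:3,3];q=p@k['mtx'].T;return q[:,:2]/q[:,2:]
def circ(x,y,z,r,n=60):
    a=np.linspace(0,2*np.pi,n);return np.stack([x+r*np.cos(a),y+r*np.sin(a),np.full(n,z)],1)
def overlay(im,c,curves,u,v,w,h,s,name):
    o=cv2.resize(im[v:v+h,u:u+w],(w*s,h*s),interpolation=cv2.INTER_CUBIC)
    for P,col in curves:
        q=(proj(c,P)+.5-[u,v])*s
        cv2.polylines(o,[np.round(q*8).astype(np.int32)],False,col,1,cv2.LINE_AA,3)
    save(o,name)
E
python3 - <<'E'
from h import *
def plate(cx,cy,a):
    c,s=np.cos(a),np.sin(a);q=np.array([[-.065,-.045],[.065,-.045],[.065,.045],[-.065,.045],[-.065,-.045]])
    return np.c_[cx+c*q[:,0]-s*q[:,1],cy+s*q[:,0]+c*q[:,1],np.full(5,.012)]
im=np.load('side3.npz')['im']
x,y,b=.6464,-.0304,.081
sx,sy=.647,-.028
overlay(im,'side',[(circ(x,y,b+.034,.03),(255,0,0)),(circ(x,y,b,.03),(255,0,0)),(circ(x,y,b+.034,.0155),(0,255,0)),(circ(sx,sy,.042,.006),(255,255,0)),(circ(sx,sy,.012,.0075),(0,255,255)),(plate(.646,-.020,np.radians(97)),(255,0,255))],235,165,65,75,10,'ov3.png')
im=np.load('top0.npz')['im']
x,y=.4585,-.2642; sx,sy=.6485,-.028
overlay(im,'top',[(circ(x,y,.034,.03),(255,0,0)),(circ(x,y,.034,.0155),(0,255,0)),(circ(sx,sy,.042,.006),(255,255,0)),(circ(sx,sy,.012,.0075),(0,255,255)),(plate(.648,-.0195,np.radians(97)),(255,0,255))],345,240,60,60,10,'ov0a.png')
overlay(im,'top',[(circ(sx,sy,.042,.006),(255,255,0)),(circ(sx,sy,.012,.0075),(0,255,255)),(plate(.648,-.0195,np.radians(97)),(255,0,255))],258,180,60,50,10,'ov0b.png')
a=cv2.imread('pics/ov0a.png');b=cv2.imread('pics/ov0b.png');b=cv2.copyMakeBorder(b,0,100,0,0,0)
cv2.imwrite('pics/ov0.png',cv2.resize(np.hstack([a,b]),(800,400)))
E
```

```text
(no output)
```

View pics/ov3.png

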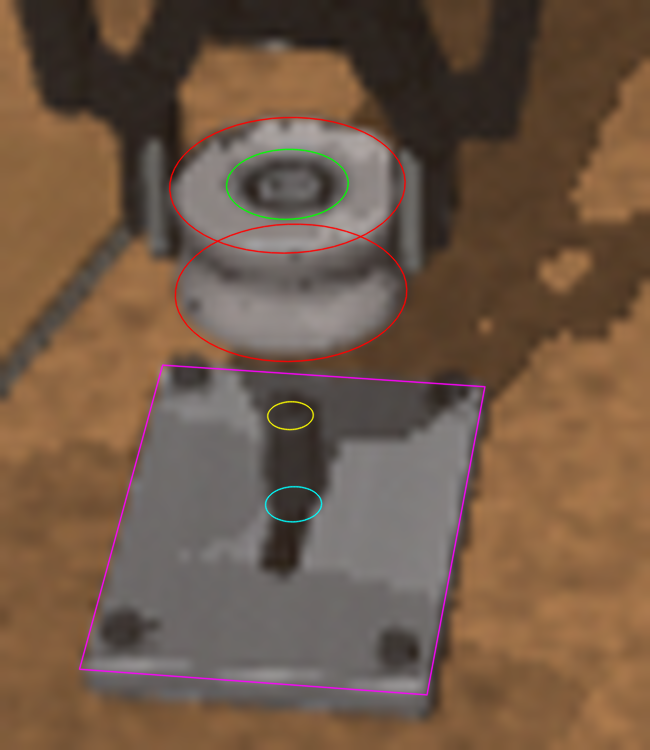

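View pics/ov0.png

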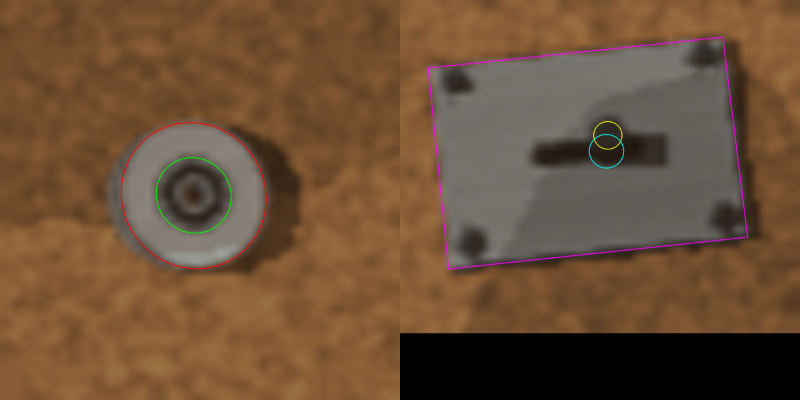

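```bash
python3 - <<'E'
from h import *
im=np.load('side0.npz')['im']
fs=[]
for i,(sx,sy) in enumerate([(.647,-.028),(.6465,-.030)]):
    overlay(im,'side',[(circ(sx,sy,.042,.006),(255,255,0)),(circ(sx,sy,.012,.0075),(0,255,255))],245,195,40,45,10,f'o{i}.png'); fs.append(cv2.imread(f'pics/o{i}.png'))
cv2.imwrite('pics/o.png',np.hstack(fs))
im=np.load('top0.npz')['im'];fs=[]
for i,(sx,sy) in enumerate([(.6485,-.028),(.650,-.028)]):
    overlay(im,'top',[(circ(sx,sy,.042,.006),(255,255,0)),(circ(sx,sy,.012,.0075),(0,255,255))],270,185,35,30,10,f'o{i}.png'); fs.append(cv2.imread(f'pics/o{i}.png'))
cv2.imwrite('pics/ot.png',np.hstack(fs))
E
```

```text
(no output)
```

View pics/o.png

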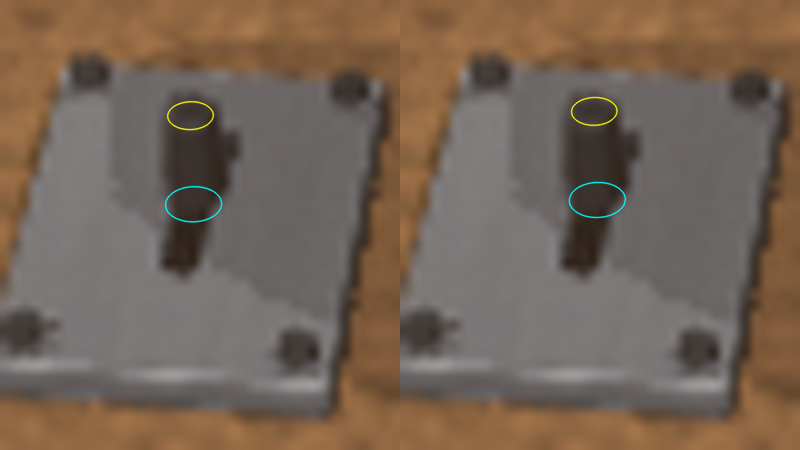

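View pics/ot.png

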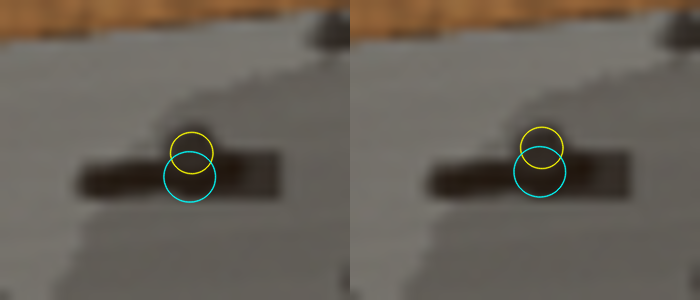

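step_arm([
  [[0,0,0,0.012,0.0003,0.0005,0.45],[0,0,0,0.024,0.0003,0.0005,0.45],[0,0,0,0.033,0.0003,0.0005,0.45],[0,0,0,0.033,0.0003,0.0005,0.45],[0,0,0,0.033,0.0003,0.0005,0.45]],
])

```text
clock: 5.65
tcp_pos: [0.6468, -0.0303, 0.0666]
orientation: [0.706, -0.042, 0.706, 0.042]
wrist_force: [0.2, 0.3, -2.2]
finger_gap: 0.0572
```

```bash
python3 - <<'E'
from h import *
plan([.647,-.030,.067],7)
im,d=env.read_camera('side')
x,y,b=.6468,-.030,.048
overlay(im,'side',[(circ(x,y,b+.034,.03),(255,0,0)),(circ(x,y,b,.03),(255,0,0)),(circ(x,y,b+.034,.0155),(0,255,0))],235,165,65,75,10,'ov4.png')
E
```

```text
clock 5.65 tcp [ 0.6468 -0.0303  0.0666] rot [-0.0023 -0.0009  0.0001] shift [-0.0004  0.0003  0.0003] q6 1.28 F [ 0.17  0.29 -2.24] gap 0.0572
```

View pics/ov4.png

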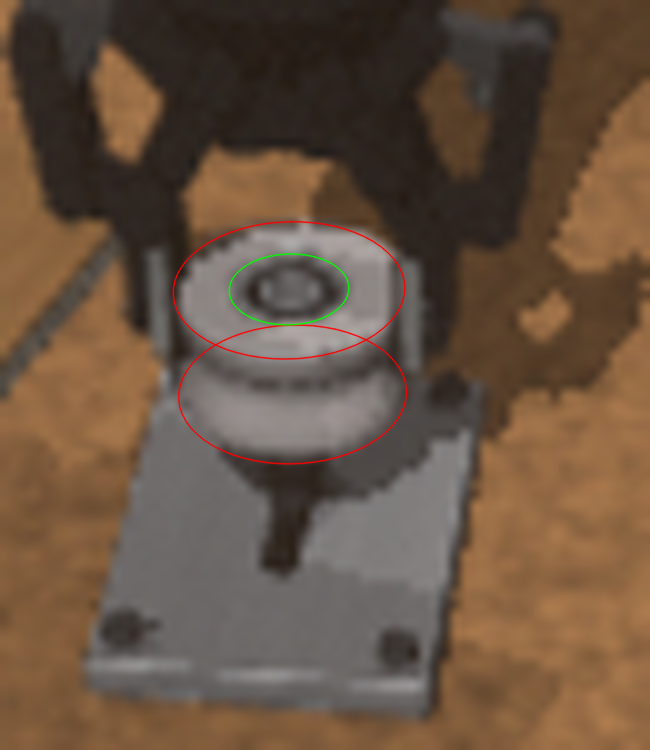

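step_arm([
  [[0,0,0,0.002,0,0,0.45],[0,0,0,0.004,0,0,0.45],[0,0,0,0.005,0,0,0.45],[0,0,0,0.006,0,0,0.45]],
])

```text
clock: 6.1
tcp_pos: [0.6473, -0.0303, 0.0613]
orientation: [0.706, -0.043, 0.706, 0.042]
wrist_force: [-0.3, -0.1, -2.1]
finger_gap: 0.0573
```

step_arm([
  [[0,0,0,0.0005,0,0,0.45],[0,0,0,0.001,0,0,0.45],[0,0,0,0.0015,0,0,0.45],[0,0,0,0.002,0,0,0.45]],
])

```text
clock: 6.5
tcp_pos: [0.6474, -0.0302, 0.0593]
orientation: [0.706, -0.043, 0.706, 0.042]
wrist_force: [0.8, 0.7, -0.4]
finger_gap: 0.0572
```

step_arm([
  [[0,0,0,0.0005,0,0,0.45],[0,0,0,0.001,0,0,0.45],[0,0,0,0.001,0,0,0.45]],
])

```text
clock: 6.8
tcp_pos: [0.6473, -0.03, 0.0583]
orientation: [0.706, -0.043, 0.706, 0.042]
wrist_force: [-0.4, 0.6, -2.0]
finger_gap: 0.0574
```

step_arm([
  [[0,0,0,0.0005,0,0,0.45],[0,0,0,0.001,0,0,0.45],[0,0,0,0.001,0,0,0.45]],
])

```text
clock: 7.1
tcp_pos: [0.6473, -0.03, 0.0572]
orientation: [0.706, -0.042, 0.706, 0.042]
wrist_force: [-0.2, 0.9, -2.2]
finger_gap: 0.057
```

step_arm([
  [[0,0,0,0.001,0,0,0.45],[0,0,0,0.002,0,0,0.45],[0,0,0,0.003,0,0,0.45],[0,0,0,0.004,0,0,0.45]],
])

```text
clock: 7.5
tcp_pos: [0.6473, -0.0299, 0.0531]
orientation: [0.706, -0.042, 0.706, 0.043]
wrist_force: [0.1, 0.9, -1.6]
finger_gap: 0.0576
```

step_arm([
  [[0,0,0,0.001,0,0,0.45],[0,0,0,0.002,0,0,0.45],[0,0,0,0.003,0,0,0.45],[0,0,0,0.004,0,0,0.45]],
])

```text
clock: 7.9
tcp_pos: [0.6473, -0.0299, 0.0491]
orientation: [0.706, -0.042, 0.706, 0.043]
wrist_force: [-0.5, 1.4, -1.8]
finger_gap: 0.0572
```

step_arm([
  [[0,0,0,0.001,0.0003,0,0.45],[0,0,0,0.002,0.0004,0,0.45],[0,0,0,0.003,0.0004,0,0.45],[0,0,0,0.004,0.0004,0,0.45]],
])

```text
clock: 8.3
tcp_pos: [0.6473, -0.0297, 0.0449]
orientation: [0.706, -0.042, 0.706, 0.042]
wrist_force: [-0.4, 0.3, -2.2]
finger_gap: 0.0576
```

step_arm([
  [[0,0,0,0.001,0,0,0.45],[0,0,0,0.002,0,0,0.45],[0,0,0,0.003,0,0,0.45]],
])

```text
clock: 8.6
tcp_pos: [0.6474, -0.0298, 0.0428]
orientation: [0.706, -0.043, 0.705, 0.042]
wrist_force: [-2.7, -0.7, 7.5]
finger_gap: 0.0574
```

step_arm([
  [[0,0,0,0.001,0,0,0.45],[0,0,0,0.002,0,0,0.45],[0,0,0,0.0025,0,0,0.45],[0,0,0,0.003,0,0,0.45]],
], force=100)

```text
clock: 9.0
tcp_pos: [0.6478, -0.0297, 0.0415]
orientation: [0.707, -0.043, 0.705, 0.042]
wrist_force: [-3.1, 2.1, 9.6]
finger_gap: 0.0567
```

step_arm([
  [[0,0,0,0.002,0,0,0.45],[0,0,0,0.003,0,0,0.45],[0,0,0,0.004,0,0,0.45],[0,0,0,0.005,0,0,0.45],[0,0,0,0.005,0,0,0.45]],
])

```text
clock: 9.5
tcp_pos: [0.648, -0.0296, 0.0386]
orientation: [0.707, -0.043, 0.704, 0.042]
wrist_force: [-5.1, 0.6, 11.9]
finger_gap: 0.0569
```

```bash
python3 - <<'E'
from h import *
plan([.647,-.030,.031],7)
im,d=env.read_camera('side')
x,y,b=.6468,-.030,.019
overlay(im,'side',[(circ(x,y,b+.034,.03),(255,0,0)),(circ(x,y,b,.03),(255,0,0))],235,165,65,75,10,'ov5.png')
E
```

```text
clock 9.5 tcp [ 0.648  -0.0296  0.0386] rot [-0.0017  0.0037  0.001 ] shift [ 0.0076 -0.0003 -0.001 ] q6 1.28 F [-5.06  0.58 11.89] gap 0.0569
```

View pics/ov5.png

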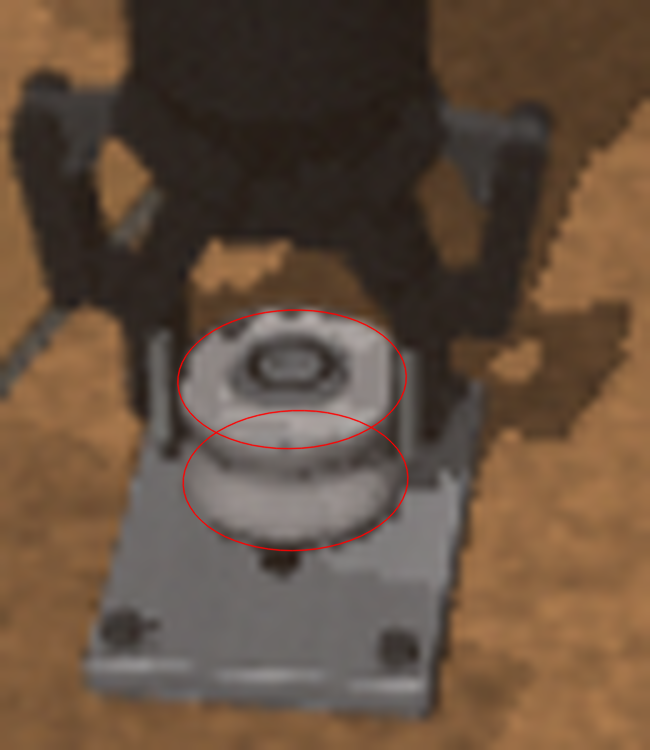

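step_arm([
  [[0,0.002,0.0,0.002,0,-0.0008,0.45],[0,0.002,0,0.003,0,-0.0008,0.45],[0,0.002,0,0.004,0,-0.0008,0.45],[0,0.002,0,0.005,0,-0.0008,0.45],[0,0.002,0,0.006,0,-0.0008,0.45]],
])

```text
clock: 10.05
tcp_pos: [0.6478, -0.0296, 0.0344]
orientation: [0.707, -0.043, 0.704, 0.042]
wrist_force: [-0.6, 0.1, -2.3]
finger_gap: 0.057
```

step_arm([
  [[0,0.002,0.0,0.001,0,-0.0004,0.45],[0,0.002,0,0.0015,0,-0.0004,0.45],[0,0.002,0,0.002,0,-0.0004,0.45],[0,0.002,0,0.0025,0,-0.0004,0.45]],
])

```text
clock: 10.45
tcp_pos: [0.6475, -0.0297, 0.0315]
orientation: [0.706, -0.043, 0.705, 0.042]
wrist_force: [1.1, -0.9, -1.7]
finger_gap: 0.0575
```

Bearing is loose; the wheel hangs just above the plate.

step_arm([
  [[0,0,0,0.0005,0,0,0.45],[0,0,0,0.001,0,0,0.45],[0,0,0,0.0015,0,0,0.45]],
])

```text
clock: 10.75
tcp_pos: [0.6476, -0.0297, 0.0312]
orientation: [0.707, -0.043, 0.705, 0.042]
wrist_force: [-3.8, 1.1, 9.9]
finger_gap: 0.0569
```

step_arm([
  [[0,0,0,0.0005,0,0,0.45],[0,0,0,0.001,0,0,0.45],[0,0,0,0.0015,0,0,0.45]],
])

```text
clock: 11.05
tcp_pos: [0.6476, -0.0297, 0.0311]
orientation: [0.707, -0.043, 0.705, 0.042]
wrist_force: [-4.8, 1.5, 14.1]
finger_gap: 0.0569
```

```bash
python3 - <<'E'
from h import *
plan([.647,-.030,.031],7)
im,d=env.read_camera('side')
x,y,b=.6470,-.030,.012
overlay(im,'side',[(circ(x,y,b+.034,.03),(255,0,0)),(circ(x,y,b,.03),(255,0,0)),(circ(x,y,.056,.015),(0,255,0))],235,165,65,75,10,'ov6.png')
E
```

```text
clock 11.05 tcp [ 0.6476 -0.0297  0.0311] rot [-0.0015  0.0026  0.002 ] shift [ 0.0001 -0.0002 -0.0006] q6 1.28 F [-4.81  1.46 14.06] gap 0.0569
```

View pics/ov6.png

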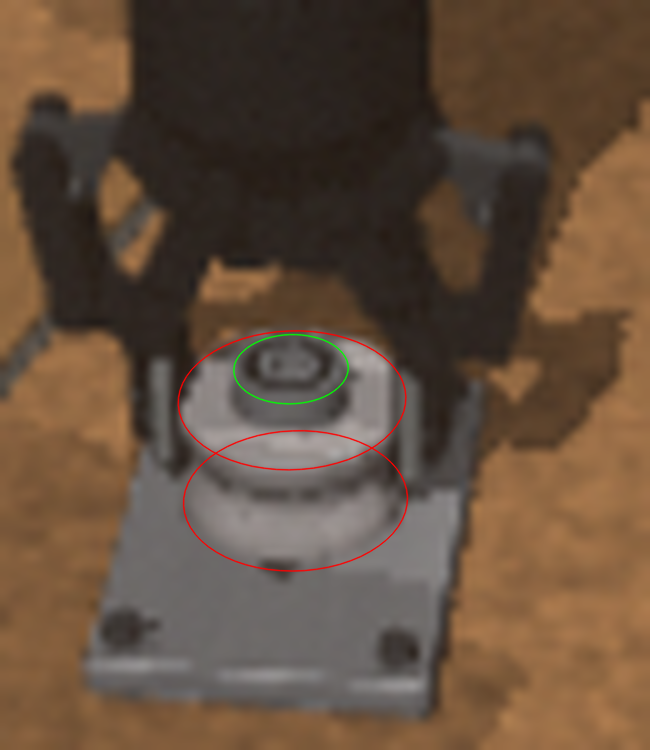

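step_arm([
  [[0,0,0,0,0,0,0.62],[0,0,0,0,0,0,0.7],[0,0,0,0,0,0,0.75],[0,0,0,0,0,0,0.85],[0,0,0,0,0,0,0.9],[0,0,0,0,0,0,0.9]],
], force=30)

```text
clock: 11.7
tcp_pos: [0.6476, -0.0297, 0.031]
orientation: [0.707, -0.043, 0.705, 0.042]
wrist_force: [0.4, 0.4, -0.6]
finger_gap: 0.077
```

step_arm([
  [[0,0,0,-0.01,0,0,0.9],[0,0,0,-0.04,0,0,0.9],[0,0,0,-0.07,0,0,0.9],[0,0,0,-0.07,0,0,0.7],[0,0,0,-0.07,0,0,0.7]],
])

```text
clock: 12.2
tcp_pos: [0.6484, -0.0298, 0.1028]
orientation: [0.708, -0.044, 0.704, 0.042]
wrist_force: [0.6, -0.6, -0.7]
finger_gap: 0.06
```

```bash
python3 - <<'E'
from h import *
plan([.6475,-.030,.062],7)
im,d=env.read_camera('side')
x,y,b=.6470,-.030,.012
overlay(im,'side',[(circ(x,y,b+.034,.03),(255,0,0)),(circ(x,y,b,.03),(255,0,0)),(circ(x,y,.056,.015),(0,255,0)),(circ(x,y,.046,.015),(0,255,0))],235,165,65,75,10,'ov7.png')
E
```

```text
clock 12.2 tcp [ 0.6484 -0.0298  0.1028] rot [-0.0015  0.0055  0.0028] shift [ 0.0408  0.     -0.0011] q6 1.28 F [ 0.58 -0.61 -0.71] gap 0.06
```

View pics/ov7.png

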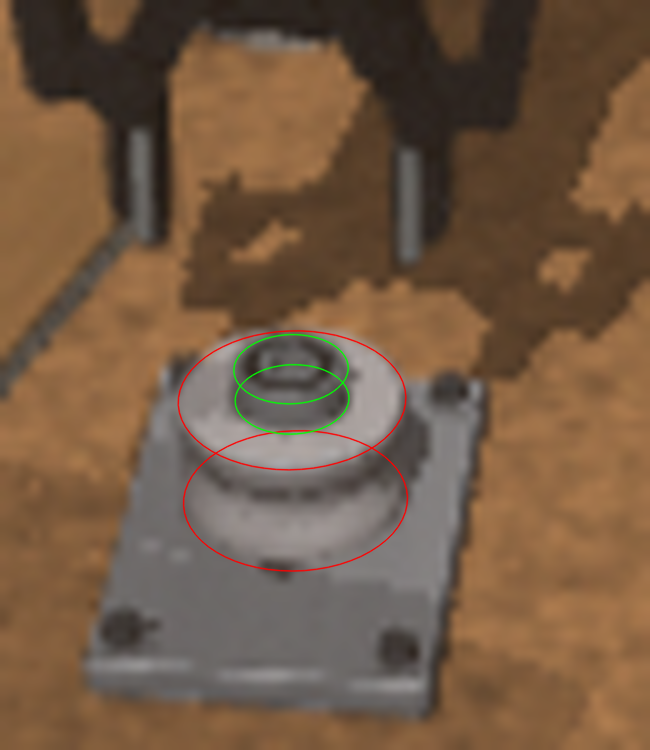

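step_arm([
  [[0,0.003,0.001,0.015,0,-0.0005,0.6],[-0.001,0.005,0.003,0.03,0,-0.001,0.55],[-0.001,0.005,0.003,0.04,0,-0.001,0.55],[-0.001,0.005,0.003,0.0435,0,-0.001,0.55],[-0.001,0.005,0.003,0.0435,0,-0.001,0.55]],
])

```text
clock: 12.75
tcp_pos: [0.6456, -0.0297, 0.0563]
orientation: [0.704, -0.042, 0.707, 0.043]
wrist_force: [-0.5, -0.4, 0.8]
finger_gap: 0.047
```

step_arm([
  [[0,0,0,0,0,0,0.46],[0,0,0,0,0,0,0.4],[0,0,0,0,0,0,0.35],[0,0,0,0,0,0,0.3],[0,0,0,0,0,0,0.25],[0,0,0,0,0,0,0.25]],
], force=30)

```text
clock: 13.35
tcp_pos: [0.6464, -0.0298, 0.0571]
orientation: [0.705, -0.043, 0.707, 0.043]
wrist_force: [1.6, 0.1, 2.4]
finger_gap: 0.0285
```

```bash
python3 - <<'E'
from h import *
plan([.6475,-.030,.062],7)
im,d=env.read_camera('side')
save(cv2.resize(im[165:240,235:300],(650,750),interpolation=cv2.INTER_CUBIC)[:600],'ov8.png')
E
```

```text
clock 13.35 tcp [ 0.6464 -0.0298  0.0571] rot [-0.0005 -0.0026 -0.0012] shift [-0.0049 -0.0004  0.001 ] q6 1.28 F [1.56 0.06 2.4 ] gap 0.0285
```

View pics/ov8.png

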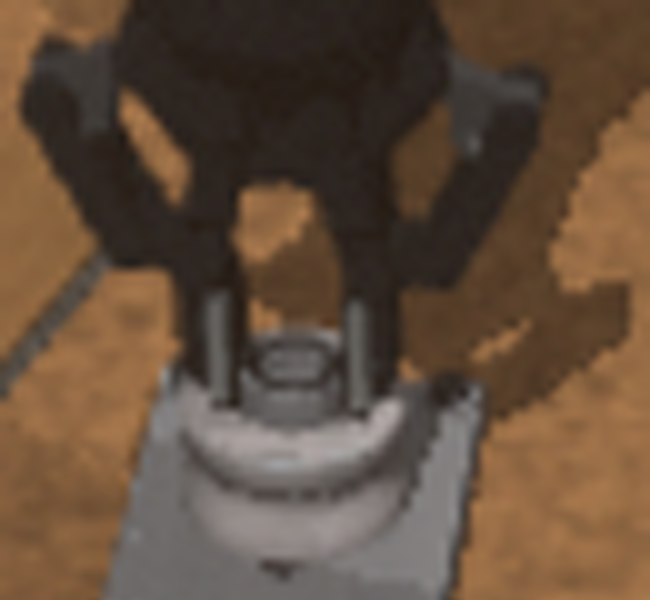

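step_arm([
  [[0,0,0,0,0,0,0.25],[0,0,0,-0.003,0,0,0.25],[0,0,0,-0.008,0,0,0.25],[0,0,0,-0.02,0,0,0.25],[0,0,0,-0.045,0,0,0.25],[0,0,0,-0.07,0,0,0.25],[0,0,0,-0.07,0,0,0.25]],
], force=40)

```text
clock: 14.1
tcp_pos: [0.6489, -0.0302, 0.1321]
orientation: [0.707, -0.043, 0.704, 0.043]
wrist_force: [0.9, -0.2, 0.8]
finger_gap: 0.0282
```

```bash
python3 - <<'E'
from h import *
plan([.445,.303,.12],37)
im,d=env.read_camera('side')
save(cv2.resize(im[145:240,235:300],(650,950),interpolation=cv2.INTER_CUBIC)[200:800],'ov9.png')
c='top'
im=np.load('top0.npz')['im']
W=cloud('top',np.load('top0.npz')['d']).reshape(-1,3); P=W[(abs(W[:,0]-.446)<.08)&(abs(W[:,1]-.305)<.08)]
t=P[(P[:,2]>.008)&(P[:,2]<.02)]; print(cv2.minAreaRect(t[:,:2].astype(np.float32)))
E
```

```text
clock 14.1 tcp [ 0.6489 -0.0302  0.1321] rot [-0.5241  0.0037  0.0019] shift [ 0.0111  0.3555 -0.162 ] q6 1.28 F [ 0.86 -0.17  0.78] gap 0.0282
((0.45849815011024475, 0.3053036630153656), (0.11652898788452148, 0.12089433521032333), 7.455114841461182)
```

View pics/ov9.png

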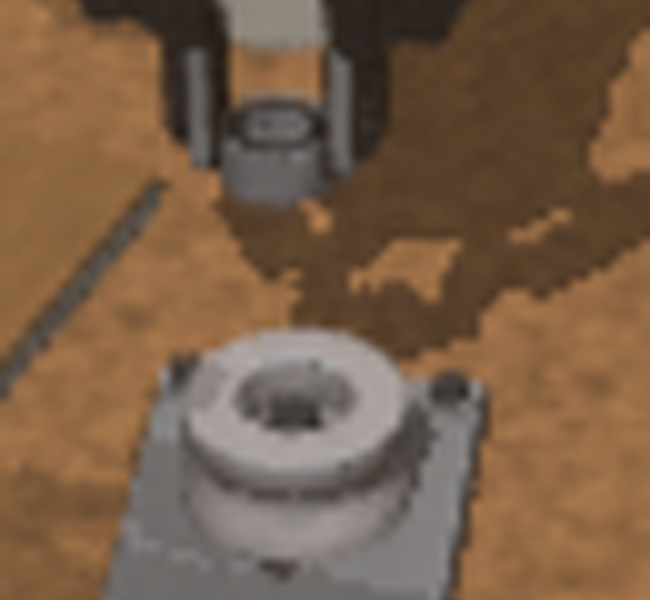

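step_arm([
  [[0,0,0,0,0.02,-0.01,0.25],[0,0,0,0,0.05,-0.025,0.25],[0,0,0,0,0.085,-0.04,0.25],[0,0,0,0,0.12,-0.055,0.25],[0,0,0,0,0.155,-0.07,0.25],[0,0,0,0,0.19,-0.085,0.25],[0,0,0,0,0.225,-0.105,0.25],[0,0,0,0,0.26,-0.12,0.25],[0,0,0,0,0.295,-0.135,0.25],[0,0,0,0,0.33,-0.15,0.25],[0,0.003,0.002,0.01,0.352,-0.16,0.25],[0,0.003,0.002,0.011,0.355,-0.162,0.25]],
])

```text
clock: 15.35
tcp_pos: [0.4411, 0.304, 0.117]
orientation: [0.704, -0.044, 0.708, 0.045]
wrist_force: [-0.0, -0.7, -0.7]
finger_gap: 0.0278
```

```bash
python3 - <<'E'
from h import *
plan([.445,.304,.025],7)
im,d=env.read_camera('side')
x,y=.445,.304
overlay(im,'side',[(circ(x,y,.003,.015),(255,0,0))],250,230,120,130,5,'ov10.png')
E
```

```text
clock 15.35 tcp [0.4411 0.304  0.117 ] rot [ 0.0033 -0.0051 -0.001 ] shift [ 0.0919 -0.0006  0.0043] q6 1.9 F [-0.04 -0.75 -0.66] gap 0.0278
```

View pics/ov10.png

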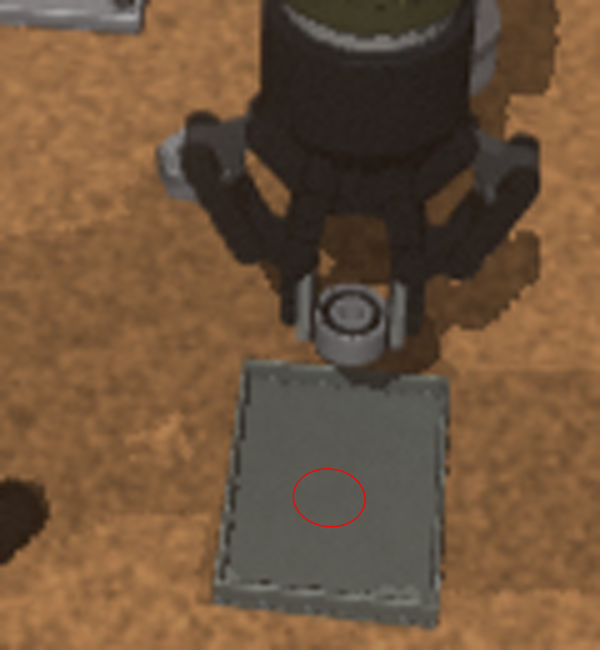

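step_arm([
  [[0,0,0,0.02,0,0.002,0.25],[0,-0.003,0,0.045,0,0.004,0.25],[0,-0.005,0,0.07,0,0.004,0.25],[0,-0.005,0,0.085,0,0.004,0.25],[0,-0.005,0,0.093,0,0.004,0.25],[0,-0.005,0,0.093,0,0.004,0.25],[0,-0.005,0,0.093,0,0.004,0.25]],
])

```text
clock: 16.1
tcp_pos: [0.446, 0.3034, 0.0247]
orientation: [0.706, -0.043, 0.705, 0.044]
wrist_force: [-0.1, -0.0, 0.1]
finger_gap: 0.0279
```

```bash
python3 - <<'E'
from h import *
plan([.445,.304,.018],7)
E
```

```text
clock 16.1 tcp [0.446  0.3034 0.0247] rot [ 0.0016  0.0009 -0.0007] shift [ 0.0067  0.0007 -0.0009] q6 1.9 F [-0.05 -0.02  0.1 ] gap 0.0279
```

step_arm([
  [[0,0,0,0.002,0,0,0.25],[0,0,0,0.004,0,0,0.25],[0,0,0,0.005,0,0,0.25],[0,0,0,0.0055,0,0,0.25]],
])

```text
clock: 16.5
tcp_pos: [0.446, 0.3036, 0.0194]
orientation: [0.706, -0.043, 0.705, 0.044]
wrist_force: [0.4, -0.6, 0.3]
finger_gap: 0.0274
```

step_arm([
  [[0,0,0,0.0005,0,0,0.25],[0,0,0,0.001,0,0,0.25],[0,0,0,0.001,0,0,0.25]],
])

```text
clock: 16.8
tcp_pos: [0.446, 0.3036, 0.0183]
orientation: [0.706, -0.044, 0.705, 0.044]
wrist_force: [-0.3, -0.3, 0.4]
finger_gap: 0.0283
```

step_arm([
  [[0,0,0,0.0005,0,0,0.25],[0,0,0,0.001,0,0,0.25],[0,0,0,0.001,0,0,0.25]],
])

```text
clock: 17.1
tcp_pos: [0.4461, 0.3036, 0.0182]
orientation: [0.706, -0.043, 0.705, 0.044]
wrist_force: [-2.5, -1.8, 6.5]
finger_gap: 0.0284
```

Contact at the expected height (0.018). Release and retreat.

step_arm([
  [[0,0,0,0,0,0,0.36],[0,0,0,0,0,0,0.42],[0,0,0,0,0,0,0.48],[0,0,0,0,0,0,0.5],[0,0,0,0,0,0,0.5]],
], force=20)

```text
clock: 17.6
tcp_pos: [0.446, 0.3036, 0.018]
orientation: [0.706, -0.044, 0.705, 0.044]
wrist_force: [0.4, 0.2, 0.0]
finger_gap: 0.0426
```

step_arm([
  [[0,0,0,-0.01,0,0,0.5],[0,0,0,-0.04,0,0,0.5],[0,0,0,-0.08,0,0,0.5],[0,0,0,-0.12,0,0,0.5],[0,0,0,-0.15,0,0,0.5],[0,0,0,-0.15,-0.04,0,0.5],[0,0,0,-0.15,-0.08,0,0.5],[0,0,0,-0.15,-0.12,0,0.5],[0,0,0,-0.15,-0.14,0,0.5],[0,0,0,-0.15,-0.14,0,0.5]],
])

```text
clock: 18.6
tcp_pos: [0.4635, 0.1623, 0.1688]
orientation: [0.707, -0.042, 0.705, 0.043]
wrist_force: [-1.0, 0.5, -0.1]
finger_gap: 0.0428
```

```bash
python3 - <<'E'
from h import *
plan([.445,.304,.018],7)
im,d=env.read_camera('side'); save(im,'side_end.png')
x,y=.446,.304
overlay(im,'side',[(circ(x,y,.003,.015),(255,0,0)),(circ(x,y,.017,.015),(0,255,0))],280,290,70,70,8,'e1.png')
W=cloud('side',d).reshape(-1,3)
for n,x,y,z0,z1 in [('bearing',.446,.304,.008,.03),('wheel rim',.647,-.03,.04,.06)]:
    P=W[np.hypot(W[:,0]-x,W[:,1]-y)<.03]; P=P[(P[:,2]>z0)&(P[:,2]<z1)];print(n,np.percentile(P[:,2],[50,90,97]))
im,d=env.read_camera('top'); save(im,'top_end.png')
E
```

```text
clock 18.6 tcp [0.4635 0.1623 0.1688] rot [-0.0019  0.0022 -0.0004] shift [ 0.1508  0.1428 -0.0017] q6 1.62 F [-1.    0.48 -0.12] gap 0.0428
bearing [0.01694755 0.0192788  0.01991999]
wheel rim [0.04679435 0.04909327 0.04966201]
```

View pics/side_end.png

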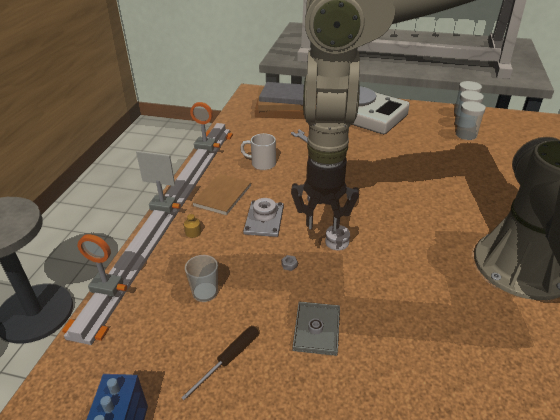

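View pics/e1.png

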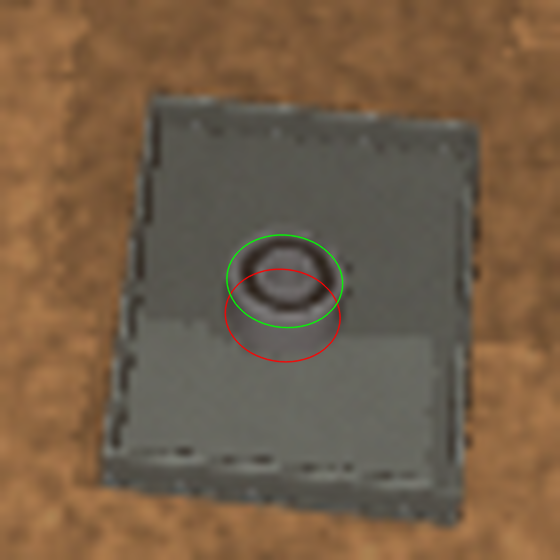

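View pics/top_end.png

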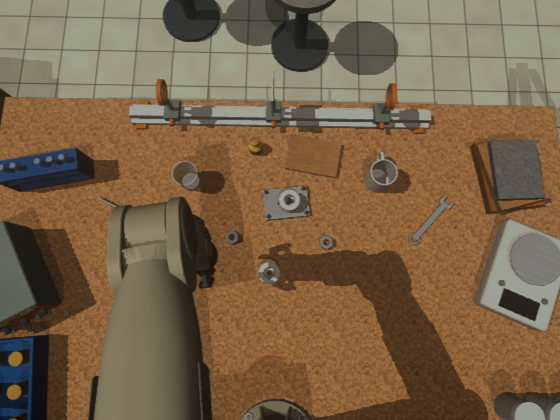

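The side view shows the bearing flat in the tray at about (316, 325), and the wheel on the plate over the stud at about (264, 208). The top view shows the other things where they were.

```bash
python3 -c "
from workcell import env
print(env.hand_in())"
```

```text
the job is handed in; nothing more can be done
None
```

The job is done and handed in at about 18.7 s. The wheel with the bearing is on the stand, and its bearing is in the grey tray.

- **Feeling in the stud:** I gripped the wheel and lowered it over the stud in small steps. It went in at the first try, with about 2 N or less of extra force before the stud met the bearing.
- **Pushing out:** The highest readings were about 12 N up (14 N with the wheel's weight) while the bearing moved, and 14 N with the wheel down on the plate. Both are well under the 35 N limit.
- **Bearing:** I gripped it by the part standing above the rim, lifted it off and lowered it until it touched the tray floor (about 6.5 N). Then I let go and moved clear.

**Last checks:**
- **Bearing:** its top measured 16.9 mm against 17 mm expected, so it is flat in the tray, near the middle.
- **Wheel:** its rim measured 46.8 mm against 46 mm expected, within the camera error, so it is flat on the plate.
- **Other things:** the end pictures show nothing else moved. I judged this by eye. The arm covered most of the screwdriver in the top view, but it was clear in the side view.

One thing differed from plan: going down to grip the bearing, the arm ended about 2 mm lower than intended. The fingertips may have touched the wheel's rim lightly (about 2 N), and the wheel did not move.

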